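# Put the green chopping board away in its holder

## Robot

A 7-joint arm with a two-finger parallel gripper is mounted at the origin on a cart in front of the work surface, level with it; the furniture and walls round the work are solid. World frame = base frame: x ahead of the robot, y to its left, z up, the work surface at z = 0. Lengths are in m, angles in rad, forces in N, time in s.
With the tool pointing down it reaches from about 0.425 to 0.925 m from the base axis. Payload 6.8 kg.
Tool frame: the origin (TCP) lies on the centre line of the jaws, within the pads' length; the fingertips stand 14 mm ahead of it and the grasp point (between the pads) lies 5 mm behind it; z points along the fingers, y is the line along which they close (so a half turn about z gives the same grasp; the last joint's range is limited). The gripper opens to 85 mm and grips with 20 to 120 N. Pads are 22 mm wide; open, the fingers measure 114 mm over their backs; the gripper's body (76 mm by 85 mm) begins 54 mm behind the grasp point. The pads swing forward as they close: fully open they stand 13 mm farther back than shut.
Start: joints at [-1.41, 0.477, 0.022, 1.555, -0.011, 1.109, -0.083], TCP at [0.179, 0.651, 0.245] pointing down, gripper open.
Joint ranges: [-2.96, 2.96], [-0.34, 2.1], [-1.41, 1.46], [0.24, 2.44], [-1.37, 4.51], [0.17, 1.92], [-2.96, 2.96]. Speed limits (rad/s): [2.39, 2.39, 3.14, 3.14, 3.14, 3.14, 3.14].

## Interface

Orientations are given as a unit quaternion [w, x, y, z].
In Python, from station import bot gives the robot as it stands. The module is installed in compiled form; this text tells all that it offers.
- The arm moves only by the tool drive_tool, never from a script. Its argument "commands" is a list of rows, each an object with "hand": the opening, from 0 (shut) to 1 (fully open); "translation": the shift along the world's x, y, z in mm, a list of three; "angular": the turn, a rotation vector about the world's x, y, z in rad, a list of three. In form: [{"hand": hand, "translation": [tx, ty, tz], "angular": [ax, ay, az]}, ...]. A call has 1 to 12 rows; each row is the pose to reach, as a shift and turn from the pose commanded when the call began; what a row does not reach only later rows make up. A row lasts 1/8 s, in which the tool goes at most 62.5 mm and 10.7 degrees, less where a joint would pass 70% of its speed; a pose out of reach is approached as far as the arm can. A call with a gripper value outside its range is refused whole. The fingers move at their own pace and stop on an object; "force" is the grip in N (left out, the last holds). Time passes only in rows, so rows that repeat a pose let the fingers close. It gives the time, the measured TCP pose, the force, the opening and the grip force at its end, in the units of the state.
- bot.get_obs(): the state, without advancing time (a new reading comes with each control period).
- bot.read_camera(name): name is "side" or "top" or "wrist"; returns the picture (400x640x3 uint8, red, green, blue); there is no depth.
- bot.camera_model(name): a dict with "fx", "fy", "cx", "cy" (pixels), "k1" (the pictures are not rectified: a ray, as slopes to the right and down, at radius r is drawn at 1 + k1 r^2 times it, then the intrinsics apply), "view" (4x4, takes a point from world to camera coordinates). Camera axes: x right, y up, looking along -z (the intrinsics and any distortion apply to the point x, -y, -z); pixel columns grow to the right and rows downward; lengths in m; the calibration is good to about 2 mm. A picture is of the moment at which its call begins: read the wrist's pose just before it. camera_model takes no time and is no camera call; for the wrist camera it gives the pose at the moment of the call.
- bot.hand_in(): hands the job in; it is judged then, once.
Trained networks look in the newest picture that a camera, given by its name, has taken for a name from the list of things; names that differ only in an ending like _2 or _b are one class to them, and where a whole thing is asked for, a point or a joint stands for the part that bears it (a point fixed in the world has none). Each returns a list of dicts, best first, with "score" (0 to 1); they miss things now and then, are a little off and sometimes report something else, mostly with a low value. They report only what shows in the picture. A call takes as long as a camera call.
- bot.find_in(camera, query): "position" ([column, row] in pixels, amid what is visible of it).
- bot.outline_of(camera, query): "pixels" (400x640 bool, what is visible of it) and "position" ([column, row] in pixels, amid what is visible of it).
The state is a dict: "t": time; "q": joint angles; "joint_vel": joint speeds; "joint_torque": joint torques, N m; "eef_pos": TCP position; "tool_rot": TCP orientation; "contact_force": force on the tool from outside, world axes, zero at the start; "torque": the same for the moment, N m; "gripper_width": opening from 0.0 (shut) to 1.0 (fully open); "grasp_force": force on a finger pad.
Only numpy, scipy, OpenCV 4.12 (cv2) and the standard library are available. Lean on these libraries where they do the work, as an engineer would, in place of code of your own. Each camera call takes 0.05 s, during which the arm holds its last target. There are 200 camera calls.

## Task

Put the small green chopping board from the drying stand away in the wooden holder: with the board still leaning, tip its straight lower edge into the slot, then straighten it up, and keep hold of it until it stands upright on the slot's floor, about centred along the slot. Let go and leave the orange board where it is.

Things in the scene. Friction and masses are not known exactly. Their poses are not given: they have to be found in the camera images.
- board_green: Small green plastic chopping board, 100 wide, 140 tall (top corners rounded), 9 mm thick, 120 g. Origin: middle of its straight lower edge; x = normal of its faces, y = along the lower edge, z = up the board. It starts standing in the drying stand, leaning 0.45 rad (26 degrees) from vertical, top towards the robot; its upper 70 mm are clear on both sides.
- board_orange: Small orange plastic chopping board, same shape as the green one, beside it in the drying stand (130 mm between middles; either may stand left or right); not to be disturbed. 100 x 140 x 9 mm, origin and axes as the green board's.
- holder: Wooden block fixed to the worktop, 70 (x) x 130 (y) x 54 (z) mm, with one slot along its y axis through the middle, open at both ends. Origin: centre of its underside; z up. The slot's mouth at the top (z = 54 mm) is 42 mm wide; 45-degree chamfers narrow it to 14 mm at z = 40 mm; from there it is 14 mm wide down to its floor at z = 8 mm.
- drying_stand: White tray with steel rods, fixed, 100 (x) x 250 (y) mm, holding both boards. Origin: on the worktop, 10 mm beyond the tray's middle; y along the row, x away from the robot. Tray floor 12 mm high; boards' lower edges at x = 20, y = +65 and -65 mm, a foot rail 11 mm high behind them. Each leans on two rods on the robot's side, 36 mm either side of its middle, that end 70 mm up the board.

How it is judged:
By the outcome, as a careful person would: the job done as asked, in the order asked, and still so for the second after the job is handed in, with the robot touching nothing.
It also fails if it takes over 42 s, if anything falls off the work surface, if the arm or the gripper's body presses on something with over 40 N, if the wrist force passes 120 N, or if a joint passes its speed limit or range.

## Working session

There is one attempt and no reset: what is moved stays moved. The work goes in short steps, Python scripts to look and compute and a tool call to move; the robot and the scene stay as the last step left them, time stands still between calls to the robot, and variables do not carry over. Pictures are saved under pics/ and viewed, at most 10 in all, crops included, and the job is handed in when it is done.

Besides the shell and the picture viewer there is one more tool, called after "Emit:" as a command line: name --argument value ..., lists and objects as JSON in quotes. drive_tool: Moves the arm, as the interface text tells. Its arguments: {"type":"object","properties":{"commands":{"type":"array","items":{"type":"object","properties":{"hand":{"type":"number"},"translation":{"type":"array","items":{"type":"number"}},"angular":{"type":"array","items":{"type":"number"}}}}},"force":{"type":"number"}},"required":["commands"]}

```bash
mkdir -p pics; cat > h.py <<'E'
import numpy as np, cv2
from station import bot
def snap(cam,name):
    im=bot.read_camera(cam); cv2.imwrite('pics/'+name,cv2.cvtColor(im,cv2.COLOR_RGB2BGR)); return im
def project(m,P):
    P=np.atleast_2d(P); V=np.array(m['view']); c=P@V[:3,:3].T+V[:3,3]
    s=np.stack([c[:,0],-c[:,1]],1)/(-c[:,2:3]); r2=(s**2).sum(1,keepdims=True)
    s=s*(1+m['k1']*r2); return s*[m['fx'],m['fy']]+[m['cx'],m['cy']]
def ray(m,px):
    px=np.atleast_2d(px).astype(float); d=(px-[m['cx'],m['cy']])/[m['fx'],m['fy']]; s=d.copy()
    for _ in range(20): s=d/(1+m['k1']*(s**2).sum(1,keepdims=True))
    V=np.array(m['view']); R=V[:3,:3]
    D=np.stack([s[:,0],-s[:,1],-np.ones(len(s))],1)@R; return -R.T@V[:3,3], D
E
python3 - <<'E'
from h import *
o=bot.get_obs(); print(o['t'],o['eef_pos'],o['tool_rot'],o['gripper_width'])
a=[snap(c,c+'0.png') for c in ('side','top')]
cv2.imwrite('pics/both.png',cv2.cvtColor(np.vstack(a),cv2.COLOR_RGB2BGR)[:, :])
for c in ('side','top'):
    print(c,bot.camera_model(c))
    M={}
    for q in ('board_green','board_orange','holder','drying_stand'):
        r=bot.outline_of(c,q)
        for k in r[:2]:
            ys,xs=np.nonzero(k['pixels']); print(c,q,round(k['score'],2),k['position'],xs.min(),xs.max(),ys.min(),ys.max(),len(xs))
        if r: M[q]=r[0]['pixels']
    np.savez('m_'+c+'.npz',**M)
E
```

```text
0.0 [0.1791012  0.65020185 0.24432878] [-6.88075944e-05  1.33963292e-01  9.90985874e-01 -9.10773649e-04] 0.9988355609172689
side {'fx': 442.00138224834774, 'fy': 442.00138224834774, 'cx': 316.61591531474687, 'cy': 203.09031743788685, 'k1': -0.11133781740095341, 'view': array([[-0.97477325, -0.22175891, -0.02530032,  0.46510135],
       [ 0.08064556, -0.45563031,  0.8865085 , -0.15085075],
       [-0.20811875,  0.8621044 ,  0.46202011, -0.81159179],
       [ 0.        ,  0.        ,  0.        ,  1.        ]])}
side board_green 0.92 [289.3, 265.6] 271 310 223 313 1373
side board_orange 0.85 [296.6, 227.7] 278 311 191 267 884
side holder 0.8 [323.2, 193.1] 308 339 173 215 1067
top {'fx': 470.75586813650295, 'fy': 470.75586813650295, 'cx': 318.6051929694435, 'cy': 192.10034810941798, 'k1': -0.055403285158848965, 'view': array([[ 0.01235746, -0.99989818,  0.00713647, -0.11627643],
       [ 0.99168656,  0.01316954,  0.12800127, -0.54064125],
       [-0.12808222,  0.00549537,  0.99174833, -0.87516272],
       [ 0.        ,  0.        ,  0.        ,  1.        ]])}
top board_green 0.84 [182.3, 218.7] 149 213 197 237 1660
top board_orange 0.92 [252.4, 201.7] 222 279 185 222 1564
top holder 0.72 [387.8, 207.4] 352 424 185 227 2671
top drying_stand 0.92 [221.3, 219.3] 157 290 176 248 3390
top drying_stand 0.39 [183.7, 218.6] 148 212 198 237 1567
```

View pics/side0.png

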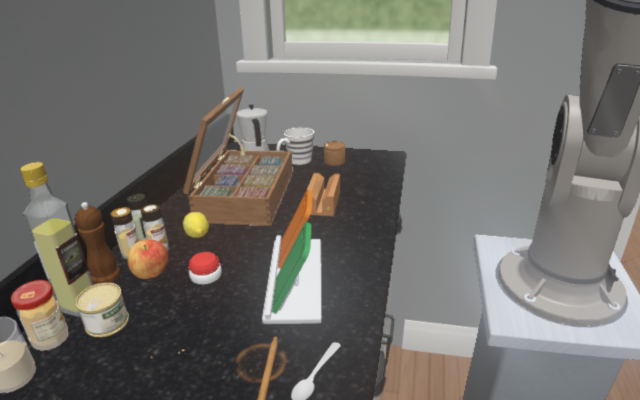

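View pics/top0.png

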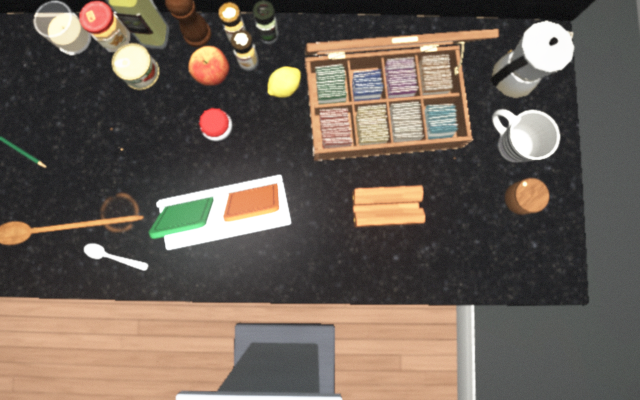

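Top view: the green board is on the left, around (182,218), and the orange one on its right at (252,202). The holder is at (388,207), with its slot nearly along world y. In the side view, green is the nearer board at (289,266), and the holder is at (323,193).

```bash
cat > fit.py <<'E'
from h import *
from scipy.optimize import minimize
from scipy.spatial.transform import Rotation as R
def board_pts():
    o=[(-50,0),(50,0),(50,122)]+[(32+18*np.cos(a),122+18*np.sin(a)) for a in np.linspace(0,1.57,6)]+[(-32+18*np.cos(a),122+18*np.sin(a)) for a in np.linspace(1.57,3.14,6)]
    return np.array([(s*4.5,y,z) for s in(-1,1) for y,z in o])/1e3
HOLD=np.array([(x,y,z) for x in(-35,35) for y in(-65,65) for z in(0,54)])/1e3
def board_T(p):  # x,y,z(lower edge),yaw,lean
    return R.from_euler('ZY',[p[3],-p[4]]),np.array(p[:3])
def hull(m,P,ss=4):
    h=cv2.convexHull(project(m,P).astype(np.float32))[:,0]
    im=np.zeros((400*ss,640*ss),np.uint8)
    cv2.fillConvexPoly(im,np.round((h+.5)*ss*16).astype(np.int32),255,shift=4)
    return cv2.resize(im,(640,400),interpolation=cv2.INTER_AREA)/255.
def cost(pts,ms):  # ms: list of (model,mask)
    c=0
    for m,k in ms:
        h=hull(m,pts); c+=1-np.minimum(h,k).sum()/np.maximum(h,k).sum()
    return c
def fit(f,p0,step):
    best=None
    for _ in range(2):
        s=np.vstack([p0]+[p0+np.eye(len(p0))[i]*step[i] for i in range(len(p0))])
        r=minimize(f,p0,method='Nelder-Mead',options=dict(initial_simplex=s,maxiter=400,xatol=1e-4,fatol=1e-4)); p0=r.x
    return r
def onplane(m,px,z):
    c,D=ray(m,px); return (c+D*((z-c[2])/D[:,2:3]))[0]
E
cat > f1.py <<'E'
from fit import *
ms={c:(bot.camera_model(c),np.load(f'm_{c}.npz')) for c in('side','top')}
def K(q,cs): return [(ms[c][0],ms[c][1][q].astype(float)) for c in cs]
for q,px in(('board_green',[182,218]),('board_orange',[252,202])):
    g=onplane(ms['top'][0],px,.07)
    for cs in(('top',),('side',),('side','top')):
        k=K(q,cs)
        if len(cs)==2:
            r=fit(lambda p:cost(board_T(p)[0].apply(board_pts())+p[:3],k),np.array([g[0]+.03,g[1],.012,.15,.45]),[.02,.02,.01,.1,.1])
        else:
            r=fit(lambda p:cost(board_T([*p[:2],.014,p[2],.45])[0].apply(board_pts())+[*p[:2],.014],k),np.array([g[0]+.03,g[1],.15]),[.02,.02,.1])
        print(q,cs,r.x.round(4),round(r.fun,3))
g=onplane(ms['top'][0],[388,207],.05)
for cs in(('top',),('side',),('side','top')):
    k=K('holder',cs)
    r=fit(lambda p:cost(R.from_euler('z',p[2]).apply(HOLD)+[p[0],p[1],0],k),np.array([g[0],g[1],0.]),[.02,.02,.1])
    print('holder',cs,r.x.round(4),round(r.fun,3))
r=fit(lambda p:cost(R.from_euler('z',p[2]).apply(HOLD)+[p[0],p[1],p[3]],k),np.array([g[0],g[1],0.,0]),[.02,.02,.1,.01]); print('holder z free',r.x.round(4),r.fun)
E
python3 f1.py
```

```text
board_green ('top',) [0.5188 0.147  0.2102] 0.035
board_green ('side',) [0.5184 0.1458 0.2061] 0.062
board_green ('side', 'top') [0.5192 0.147  0.0137 0.208  0.4579] 0.091
board_orange ('top',) [0.5464 0.0209 0.2173] 0.037
board_orange ('side',) [0.547  0.0181 0.1911] 0.102
board_orange ('side', 'top') [0.5472 0.0198 0.0143 0.1929 0.4568] 0.143
holder ('top',) [ 0.5162 -0.2428  0.062 ] 0.035
holder ('side',) [ 0.5098 -0.2425  0.2028] 0.177
holder ('side', 'top') [ 0.5158 -0.2429  0.0686] 0.241
holder z free [ 0.516  -0.243   0.07   -0.0008] 0.23899894855421
```

```bash
cat > plan.py <<'E'
from fit import *
G=(.519,.147,.0137,.212,.452)
def tool(p,zb,dx=0):  # board pose -> tool pose
    r,t=board_T(p); B=r.as_matrix()
    M=np.stack([B[:,1],B[:,0],-B[:,2]],1); return t+B[:,2]*zb+B[:,0]*dx,R.from_matrix(M)
def cur():
    o=bot.get_obs(); return np.array(o['eef_pos']),R.from_quat(np.array(o['tool_rot'])[[1,2,3,0]])
def delta(a,b): return ((b[0]-a[0])*1e3).round(1),(b[1]*a[1].inv()).as_rotvec().round(4)
E
python3 - <<'E'
from plan import *
a=cur(); b=tool(G,.229); print(*delta(a,b),b[0])
print(*delta(b,tool(G,.109)))
E
```

```text
[ 242.  -524.8  -25.6] [ 0.3261 -0.3452 -1.0706] [0.42121992 0.12595438 0.21970276]
[  51.2   11.  -107.9] [0. 0. 0.]
```

Emit:
drive_tool --commands '[{"hand": 1, "translation": [20, -40, 5], "angular": [0.03, -0.03, -0.09]}, {"hand": 1, "translation": [40, -87, 10], "angular": [0.054, -0.057, -0.178]}, {"hand": 1, "translation": [60, -131, 10], "angular": [0.081, -0.086, -0.268]}, {"hand": 1, "translation": [81, -175, 10], "angular": [0.109, -0.115, -0.357]}, {"hand": 1, "translation": [101, -219, 10], "angular": [0.136, -0.144, -0.446]}, {"hand": 1, "translation": [121, -262, 10], "angular": [0.163, -0.173, -0.535]}, {"hand": 1, "translation": [141, -306, 5], "angular": [0.19, -0.201, -0.625]}, {"hand": 1, "translation": [161, -350, 0], "angular": [0.217, -0.23, -0.714]}, {"hand": 1, "translation": [182, -394, -5], "angular": [0.245, -0.259, -0.803]}, {"hand": 1, "translation": [202, -437, -10], "angular": [0.272, -0.288, -0.892]}, {"hand": 1, "translation": [222, -481, -20], "angular": [0.299, -0.316, -0.981]}, {"hand": 1, "translation": [242, -525, -26], "angular": [0.326, -0.345, -1.071]}]'

```text
t: 2.0
eef_pos: [0.4216, 0.1248, 0.2196]
tool_rot: [0.141, 0.613, 0.757, 0.175]
contact_force: [-4.4, 3.2, -12.8]
gripper_width: 0.998
grasp_force: 0.0
```

Emit:
drive_tool --commands '[{"hand": 1, "translation": [0, 0, 0], "angular": [0, 0, 0]}, {"hand": 1, "translation": [0, 0, 0], "angular": [0, 0, 0]}]'

```text
t: 2.25
eef_pos: [0.4213, 0.126, 0.2195]
tool_rot: [0.141, 0.612, 0.758, 0.174]
contact_force: [0.0, 1.2, 0.3]
gripper_width: 1.0
grasp_force: 0.0
```

```bash
cat > wv.py <<'E'
import sys
from plan import *
m=bot.camera_model('wrist'); im=snap('wrist',sys.argv[1])
r=bot.outline_of('wrist','board_green')
print([ (round(k['score'],2),k['position'],k['pixels'].sum()) for k in r])
k=r[0]['pixels'].astype(float)
ms=[(bot.camera_model('top'),np.load('m_top.npz')['board_green'].astype(float)),(bot.camera_model('side'),np.load('m_side.npz')['board_green'].astype(float))]
for l in ([(m,k)],[(m,k)]+ms):
    f=lambda p:cost(board_T([*p[:2],.0137,p[2],.452])[0].apply(board_pts())+[*p[:2],.0137],l)
    q=fit(f,np.array([.519,.147,.212]),[.01,.01,.05]); print(q.x.round(4),q.fun)
h=hull(m,board_T(G)[0].apply(board_pts())+G[:3]); im=cv2.cvtColor(im,cv2.COLOR_RGB2BGR)
c,_=cv2.findContours((h>.5).astype(np.uint8),0,2); cv2.drawContours(im,c,-1,(255,0,255),1); cv2.imwrite('pics/o_'+sys.argv[1],im)
print(bot.get_obs()['t'],*delta(cur(),tool(G,.229)),*delta(cur(),tool(G,.109)))
E
python3 wv.py w1.png
```

```text
[(0.88, [321.4, 205.5], np.int64(2202))]
[0.5191 0.1457 0.2189] 0.07906156220601535
[0.519  0.1465 0.2142] 0.1854066954639937
2.35 [ 0.2 -1.1  0.2] [-0.0002 -0.0002 -0.0024] [  51.5    9.9 -107.7] [-0.0002 -0.0002 -0.0024]
```

View pics/o_w1.png

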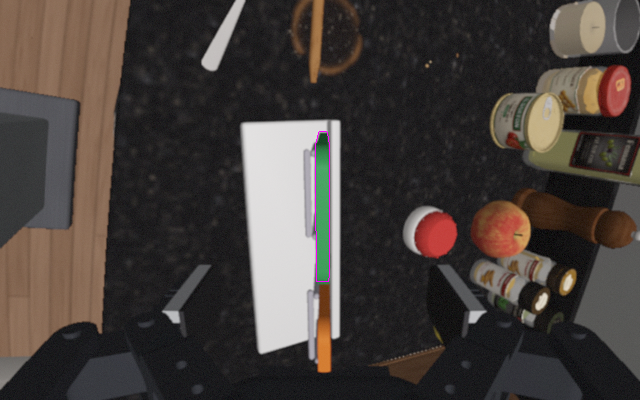

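The projected outline (magenta, columns 316–329, rows 131–282) sits on the green board, so the fit holds. I'll descend along the board now.

Emit:
drive_tool --commands '[{"hand": 1, "translation": [13, 2.5, -27], "angular": [0, 0, 0]}, {"hand": 1, "translation": [26, 5, -54], "angular": [0, 0, 0]}, {"hand": 1, "translation": [38, 7.5, -81], "angular": [0, 0, 0]}, {"hand": 1, "translation": [51.3, 10, -107.7], "angular": [0, 0, 0]}, {"hand": 1, "translation": [51.3, 10, -107.7], "angular": [0, 0, 0]}]'

```text
t: 2.98
eef_pos: [0.4723, 0.1379, 0.1107]
tool_rot: [0.14, 0.611, 0.759, 0.174]
contact_force: [-0.8, -0.2, -0.3]
gripper_width: 1.0
grasp_force: 0.0
```

Emit:
drive_tool --commands '[{"hand": 0, "translation": [0, 0, 0], "angular": [0, 0, 0]}, {"hand": 0, "translation": [0, 0, 0], "angular": [0, 0, 0]}, {"hand": 0, "translation": [0, 0, 0], "angular": [0, 0, 0]}, {"hand": 0, "translation": [0, 0, 0], "angular": [0, 0, 0]}, {"hand": 0, "translation": [0, 0, 0], "angular": [0, 0, 0]}, {"hand": 0, "translation": [0, 0, 0], "angular": [0, 0, 0]}, {"hand": 0, "translation": [0, 0, 0], "angular": [0, 0, 0]}, {"hand": 0, "translation": [0, 0, 0], "angular": [0, 0, 0]}]' --force 50

```text
t: 3.98
eef_pos: [0.4727, 0.1362, 0.112]
tool_rot: [0.141, 0.612, 0.758, 0.175]
contact_force: [-3.9, 0.5, 7.2]
gripper_width: 0.099
grasp_force: 52.6
```

Emit:
drive_tool --commands '[{"hand": 0, "translation": [-4, -1, 9], "angular": [0, 0, 0]}, {"hand": 0, "translation": [-13, -3, 27], "angular": [0, 0, 0]}, {"hand": 0, "translation": [-26, -5.5, 54], "angular": [0, 0, 0]}, {"hand": 0, "translation": [-38, -8, 81], "angular": [0, 0, 0]}, {"hand": 0, "translation": [-51, -11, 108], "angular": [0, 0, 0]}, {"hand": 0, "translation": [-51, -11, 128], "angular": [0, 0, 0]}, {"hand": 0, "translation": [-51, -11, 138], "angular": [0, 0, 0]}]'

```text
t: 4.85
eef_pos: [0.4217, 0.1245, 0.2506]
tool_rot: [0.141, 0.613, 0.758, 0.175]
contact_force: [0.1, -0.2, -1.7]
gripper_width: 0.097
grasp_force: 51.5
```

```bash
cat > pl2.py <<'E'
from plan import *
for nm,H in (('above',(.516,-.243,.130)),('entry',(.516,-.243,.040))):
    b=tool((*H,.066,.45),.109); print(nm,*delta(cur(),b),b[0])
E
python3 pl2.py
```

```text
above [  47.  -370.6  -22.4] [-0.0003  0.0029 -0.1448] [ 0.46869198 -0.24612687  0.22814873]
entry [  47.  -370.6 -112.4] [-0.0003  0.0029 -0.1448] [ 0.46869198 -0.24612687  0.13814873]
```

Emit:
drive_tool --commands '[{"hand": 0, "translation": [0, 0, 20], "angular": [0, 0, 0]}, {"hand": 0, "translation": [3, -20, 40], "angular": [0, 0, -0.01]}, {"hand": 0, "translation": [8, -60, 45], "angular": [0, 0, -0.025]}, {"hand": 0, "translation": [14, -105, 45], "angular": [0, 0, -0.04]}, {"hand": 0, "translation": [19, -150, 45], "angular": [0, 0, -0.06]}, {"hand": 0, "translation": [25, -195, 45], "angular": [0, 0, -0.08]}, {"hand": 0, "translation": [31, -240, 40], "angular": [0, 0, -0.095]}, {"hand": 0, "translation": [36, -285, 30], "angular": [0, 0, -0.11]}, {"hand": 0, "translation": [41, -325, 15], "angular": [0, 0, -0.13]}, {"hand": 0, "translation": [45, -355, -5], "angular": [0, 0, -0.14]}, {"hand": 0, "translation": [47, -370, -22], "angular": [0, 0.003, -0.145]}, {"hand": 0, "translation": [47, -370, -22], "angular": [0, 0.003, -0.145]}]'

```text
t: 6.35
eef_pos: [0.4674, -0.2457, 0.2254]
tool_rot: [0.15, 0.667, 0.712, 0.161]
contact_force: [-0.3, 0.1, -1.5]
gripper_width: 0.098
grasp_force: 51.4
```

```bash
cat > see.py <<'E'
import sys
from plan import *
n=sys.argv[1]; ex=[float(v) for v in sys.argv[2:7]]  # expected board pose
H=(.516,-.243,.066); l=[]; out=[]
for c in('side','top','wrist'):
    m=bot.camera_model(c); im=cv2.cvtColor(snap(c,n+c+'.png'),cv2.COLOR_RGB2BGR)
    for q in('board_green','holder'):
        r=bot.outline_of(c,q)
        if not r: print(c,q,'none'); continue
        print(c,q,round(r[0]['score'],2),r[0]['position'],r[0]['pixels'].sum())
        if q=='board_green': l.append((c,m,r[0]['pixels'].astype(float)))
    for P,col in((board_T(ex)[0].apply(board_pts())+ex[:3],(255,0,255)),(R.from_euler('z',H[2]).apply(HOLD)+[H[0],H[1],0],(255,255,0))):
        try:
            ct,_=cv2.findContours((hull(m,P)>.5).astype(np.uint8),0,2); cv2.drawContours(im,ct,-1,col,1)
        except Exception as e: print(e)
    out.append(im)
cv2.imwrite('pics/'+n+'.png',np.vstack([np.hstack([cv2.resize(out[2],(480,300)),out[0][100:400,160:480]]),np.hstack([out[1][60:360,240:560],np.zeros((300,480,3),np.uint8)])]))
for s in(('side',),('top',),('side','top')):
    k=[x[1:] for x in l if x[0] in s]
    if not k: continue
    q=fit(lambda p:cost(board_T([*p[:4],ex[4]])[0].apply(board_pts())+p[:3],k) if len(s)>1 else cost(board_T([*p[:2],ex[2],p[2],ex[4]])[0].apply(board_pts())+[*p[:2],ex[2]],k),
      np.array(ex[:4]) if len(s)>1 else np.array([ex[0],ex[1],ex[3]]),[.01,.01,.01,.05][:4] if len(s)>1 else [.01,.01,.05]); print(s,q.x.round(4),round(q.fun,3))
print(bot.get_obs()['t'],*delta(cur(),tool(ex,.109)))
E
python3 see.py above .516 -.243 .13 .066 .45
```

```text
side board_green 0.91 [333.8, 135.1] 324
side holder 0.92 [324.1, 194.7] 1010
top board_green none
top holder 0.84 [371.3, 198.0] 1337
wrist board_green 0.8 [321.9, 255.1] 6519
wrist holder 0.7 [273.2, 181.6] 10537
('side',) [ 0.5118 -0.2358  0.064 ] 0.203
('side', 'top') [ 0.5138 -0.2407  0.1259  0.0621] 0.191
6.8 [-0.1 -1.3 -0. ] [-0.0003 -0.0003 -0.0013]
```

View pics/above.png

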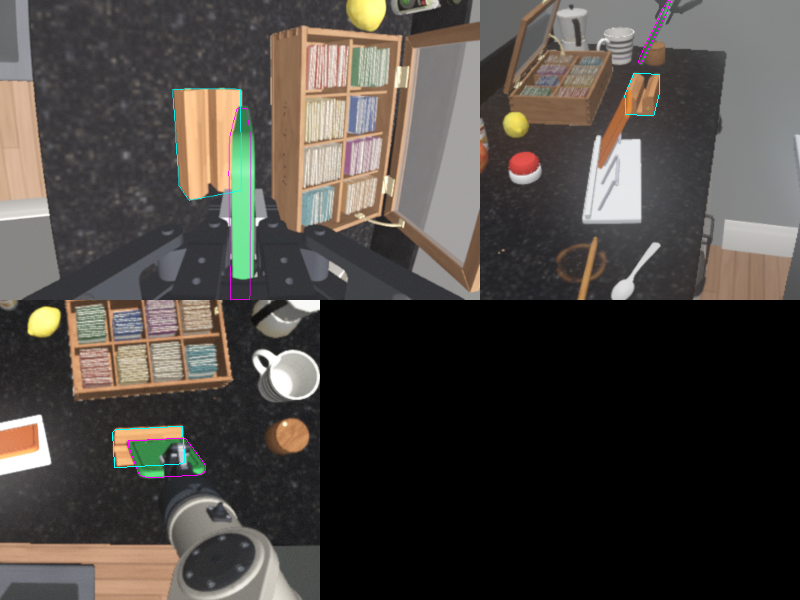

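The wrist view shows the board held, edge-on at about column 325 (full scale), with its far end at row 143 matching the prediction. The holder outline matches in all three views. I'll refine the in-hand pose from the wrist view.

```bash
cat > hand.py <<'E'
from plan import *
ex=np.array([.516,-.243,.13,.066,.45])
im=snap('wrist','w2.png'); m=bot.camera_model('wrist'); g=bot.outline_of('wrist','board_green')[0]['pixels'].astype(float)
im2=snap('side','s2.png'); ms=bot.camera_model('side'); gs=bot.outline_of('side','board_green')[0]['pixels'].astype(float)
hsv=cv2.cvtColor(im,cv2.COLOR_RGB2HSV); k=((hsv[...,0]>45)&(hsv[...,0]<85)&(hsv[...,1]>80)&(hsv[...,2]>60))
n,lab,st,_=cv2.connectedComponentsWithStats(k.astype(np.uint8)); i=1+st[1:,4].argmax(); print(st[i]); k=(lab==i)
ys,xs=np.nonzero(gs); print('side ext',xs.min(),xs.max(),ys.min(),ys.max())
h=hull(m,board_T(ex)[0].apply(board_pts())+ex[:3])
for r in range(140,260,10):
    f=lambda a:(np.nonzero(a[r]>.5)[0][[0,-1]] if (a[r]>.5).any() else None); print(r,f(k),f(g),f(h))
hs=hull(ms,board_T(ex)[0].apply(board_pts())+ex[:3]); ys,xs=np.nonzero(hs>.5); print('side exp',xs.min(),xs.max(),ys.min(),ys.max())
for r in range(120,165,6):print(r,f(gs),f(hs))
E
python3 hand.py
```

```text
[ 308  141   33  232 6538]
side ext 319 350 100 163
140 None None None
150 [317 331] [315 330] [314 330]
160 [315 333] [314 332] [312 331]
170 [313 335] [312 334] [309 333]
180 [310 338] [309 337] [307 334]
190 [310 338] [309 337] [306 335]
200 [309 339] [309 338] [306 335]
210 [309 339] [309 338] [306 335]
220 [309 339] [308 338] [305 335]
230 [309 340] [308 338] [305 335]
240 [309 339] [308 338] [305 335]
250 [309 339] [308 338] [305 335]
side exp 318 350 100 163
120 [338 343] [337 342]
126 [334 340] [334 339]
132 [331 337] [331 336]
138 [328 334] [328 333]
144 [326 331] [325 330]
150 [323 327] [322 327]
156 [321 325] [320 324]
162 [319 321] [318 321]
```

View pics/w2.png

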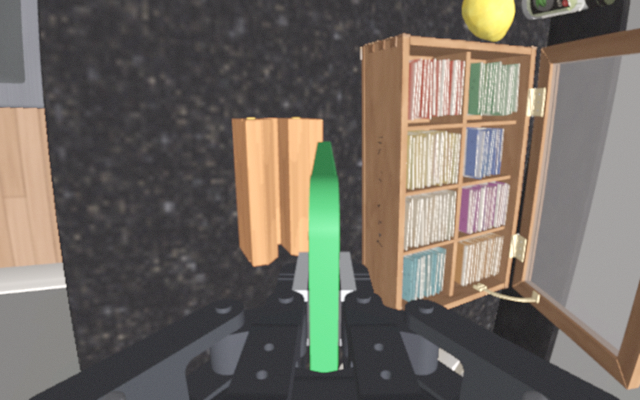

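```bash
cat > ins.py <<'E'
from plan import *
c=cur(); y=.066
def w(x0,z,lean): return tool((.516+x0/1e3*np.cos(y),-.243+x0/1e3*np.sin(y),z/1e3,y,lean),.109)
print(bot.get_obs()['t'],c[0])
print('A',*delta(c,w(2,60,.45)),*delta(c,w(2,37,.45)))
a=w(2,37,.45)
for x0,z,l in((1.8,36,.38),(1.5,34,.3),(1,32,.2),(.5,30,.1),(0,28,0),(0,10,0),(0,7,0)): print(x0,z,l,*delta(a,w(x0,z,l)))
E
python3 ins.py
```

```text
7.0 [ 0.46866258 -0.24510579  0.22784317]
A [  2.   -0.9 -69.7] [-0.0004 -0.0009 -0.0008] [  2.   -0.9 -92.7] [-0.0004 -0.0009 -0.0008]
1.8 36 0.38 [6.8 0.4 2.1] [-0.0046  0.0698  0.    ]
1.5 34 0.3 [14.7  1.   3. ] [-0.0099  0.1497  0.    ]
1 32 0.2 [24.7  1.6  3.7] [-0.0165  0.2495 -0.    ]
0.5 30 0.1 [35.   2.3  3.3] [-0.0231  0.3492 -0.    ]
0 28 0 [45.3  3.   1.9] [-0.0297  0.449   0.    ]
0 10 0 [ 45.3   3.  -16.1] [-0.0297  0.449   0.    ]
0 7 0 [ 45.3   3.  -19.1] [-0.0297  0.449   0.    ]
```

Emit:
drive_tool --commands '[{"hand": 0, "translation": [2, -1, -25], "angular": [0, 0, 0]}, {"hand": 0, "translation": [2, -1, -50], "angular": [0, 0, 0]}, {"hand": 0, "translation": [2, -1, -68], "angular": [0, 0, 0]}, {"hand": 0, "translation": [2, -1, -78], "angular": [0, 0, 0]}, {"hand": 0, "translation": [2, -1, -84], "angular": [0, 0, 0]}, {"hand": 0, "translation": [2, -1, -88], "angular": [0, 0, 0]}, {"hand": 0, "translation": [2, -1, -91], "angular": [0, 0, 0]}, {"hand": 0, "translation": [2, -1, -93], "angular": [0, 0, 0]}, {"hand": 0, "translation": [2, -1, -93], "angular": [0, 0, 0]}]'

```text
t: 8.12
eef_pos: [0.4707, -0.2462, 0.1347]
tool_rot: [0.152, 0.666, 0.712, 0.163]
contact_force: [0.5, -0.3, -0.9]
gripper_width: 0.099
grasp_force: 51.6
```

```bash
python3 see.py entry .518 -.243 .037 .066 .45
```

```text
side board_green 0.82 [331.1, 168.1] 319
side holder 0.9 [323.9, 193.7] 892
top board_green 0.93 [386.4, 221.9] 1334
top holder 0.91 [383.3, 202.2] 1413
wrist board_green 0.98 [323.1, 256.4] 6443
wrist holder 0.88 [308.5, 183.2] 14161
('side',) [ 0.5161 -0.2462  0.0287] 0.173
('top',) [ 0.5182 -0.242   0.0852] 0.347
('side', 'top') [ 0.5174 -0.2438  0.0346  0.0381] 0.539
8.575 [0.  0.1 0.4] [-0.0004 -0.0011 -0.0007]
```

View pics/entry.png

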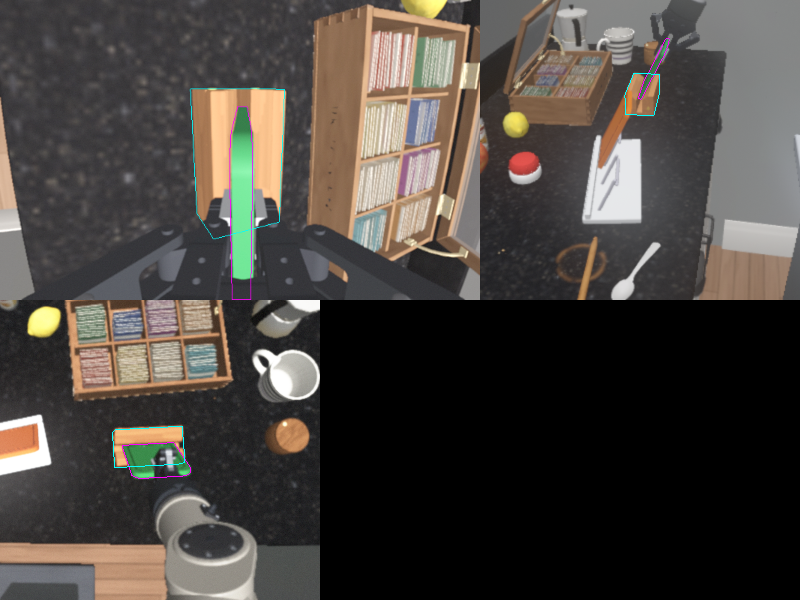

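The leaning lower edge is now in the slot mouth in the wrist view (column ~323), with no contact force. I'll ease it a little deeper, then straighten.

Emit:
drive_tool --commands '[{"hand": 0, "translation": [0, 0, -1.5], "angular": [0, 0, 0]}, {"hand": 0, "translation": [0, 0, -3], "angular": [0, 0, 0]}, {"hand": 0, "translation": [3.4, 0.2, -2], "angular": [-0.0023, 0.035, 0]}, {"hand": 0, "translation": [6.8, 0.4, -1], "angular": [-0.0046, 0.07, 0]}, {"hand": 0, "translation": [10.7, 0.7, 0], "angular": [-0.0073, 0.11, 0]}, {"hand": 0, "translation": [14.7, 1, 0.8], "angular": [-0.01, 0.15, 0]}, {"hand": 0, "translation": [19.7, 1.3, 1.3], "angular": [-0.0132, 0.2, 0]}, {"hand": 0, "translation": [24.7, 1.6, 1.7], "angular": [-0.0165, 0.25, 0]}]'

```text
t: 9.57
eef_pos: [0.4955, -0.2444, 0.1363]
tool_rot: [0.067, 0.68, 0.727, 0.072]
contact_force: [0.4, -0.6, -2.9]
gripper_width: 0.096
grasp_force: 51.5
```

Emit:
drive_tool --commands '[{"hand": 0, "translation": [5.2, 0.3, -0.2], "angular": [-0.0033, 0.05, 0]}, {"hand": 0, "translation": [10.3, 0.7, -0.4], "angular": [-0.0066, 0.1, 0]}, {"hand": 0, "translation": [15.5, 1, -1], "angular": [-0.0099, 0.15, 0]}, {"hand": 0, "translation": [20.6, 1.4, -1.8], "angular": [-0.0132, 0.2, 0]}, {"hand": 0, "translation": [20.6, 1.4, -1.8], "angular": [-0.0132, 0.2, 0]}]'

```text
t: 10.2
eef_pos: [0.5171, -0.2425, 0.1341]
tool_rot: [-0.001, 0.682, 0.731, -0.001]
contact_force: [-0.3, -0.7, -1.6]
gripper_width: 0.103
grasp_force: 51.5
```

```bash
python3 see.py up .516 -.243 .026 .066 0; python3 -c "
from station import bot; o=bot.get_obs(); print(o['contact_force'],o['torque'])"
```

```text
side board_green 0.7 [321.3, 169.0] 485
side holder 0.84 [325.0, 195.4] 840
top board_green none
top holder 0.95 [359.8, 201.3] 410
wrist board_green 0.92 [322.7, 257.0] 6442
wrist holder 0.92 [336.7, 181.1] 13222
('side',) [ 0.5177 -0.2439  0.0819] 0.171
('side', 'top') [ 0.5173 -0.2406  0.027   0.0886] 0.174
10.65 [0.3 0.3 0.3] [-0.0009 -0.0018  0.0002]
[ 0.62590327 -0.09151636 -1.10032226] [-0.06528513  0.06774447  0.06404365]
```

View pics/up.png

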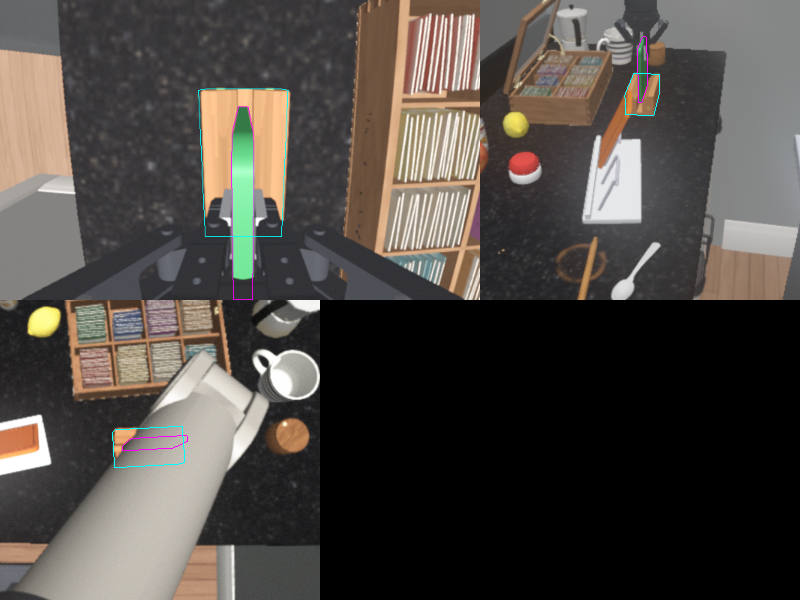

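The board is upright at the slot and centred between the holder's sides in the wrist view. Now I'll lower it to the floor.

Emit:
drive_tool --commands '[{"hand": 0, "translation": [0, 0, -5], "angular": [0, 0, 0]}, {"hand": 0, "translation": [0, 0, -9], "angular": [0, 0, 0]}, {"hand": 0, "translation": [0, 0, -12], "angular": [0, 0, 0]}, {"hand": 0, "translation": [0, 0, -14], "angular": [0, 0, 0]}, {"hand": 0, "translation": [0, 0, -15.5], "angular": [0, 0, 0]}, {"hand": 0, "translation": [0, 0, -16.5], "angular": [0, 0, 0]}]'

```text
t: 11.4
eef_pos: [0.516, -0.2432, 0.118]
tool_rot: [-0.001, 0.683, 0.73, -0.001]
contact_force: [-0.5, -0.7, -0.5]
gripper_width: 0.093
grasp_force: 51.5
```

Emit:
drive_tool --commands '[{"hand": 0, "translation": [0, 0, -0.7], "angular": [0, 0, 0]}, {"hand": 0, "translation": [0, 0, -1.5], "angular": [0, 0, 0]}]'

```text
t: 11.65
eef_pos: [0.5162, -0.243, 0.1174]
tool_rot: [-0.001, 0.683, 0.73, -0.0]
contact_force: [-2.3, 3.8, 12.8]
gripper_width: 0.101
grasp_force: 53.5
```

Emit:
drive_tool --commands '[{"hand": 0, "translation": [0, 0, 0.7], "angular": [0, 0, 0]}, {"hand": 0, "translation": [0, 0, 0.7], "angular": [0, 0, 0]}]' --force 20

```text
t: 11.9
eef_pos: [0.5161, -0.2432, 0.1175]
tool_rot: [-0.001, 0.683, 0.73, -0.0]
contact_force: [-0.4, 0.9, 3.0]
gripper_width: 0.1
grasp_force: 52.1
```

Emit:
drive_tool --commands '[{"hand": 0.12, "translation": [0, 0, 0], "angular": [0, 0, 0]}, {"hand": 0.15, "translation": [0, 0, 0], "angular": [0, 0, 0]}, {"hand": 0.2, "translation": [0, 0, 0], "angular": [0, 0, 0]}, {"hand": 0.3, "translation": [0, 0, 0], "angular": [0, 0, 0]}, {"hand": 0.45, "translation": [0, 0, 0], "angular": [0, 0, 0]}, {"hand": 0.6, "translation": [0, 0, 0], "angular": [0, 0, 0]}, {"hand": 0.6, "translation": [0, 0, 0], "angular": [0, 0, 0]}]'

```text
t: 12.78
eef_pos: [0.5159, -0.2432, 0.1173]
tool_rot: [-0.001, 0.683, 0.73, -0.001]
contact_force: [0.6, -0.8, -0.1]
gripper_width: 0.604
grasp_force: 0.0
```

```bash
python3 see.py rel .516 -.243 .008 .066 0
```

```text
side board_green 0.93 [318.0, 171.2] 562
side holder 0.81 [324.5, 196.7] 860
top board_green none
top holder 0.61 [363.1, 199.9] 284
wrist board_green 0.88 [323.7, 257.9] 6464
wrist holder 0.84 [338.0, 212.3] 20092
('side',) [ 0.518  -0.2456  0.058 ] 0.156
('side', 'top') [ 0.5159 -0.2376  0.0118  0.0551] 0.164
13.225 [ 0.1  0.2 -0.3] [-0.0007 -0.0022 -0.0004]
```

View pics/rel.png

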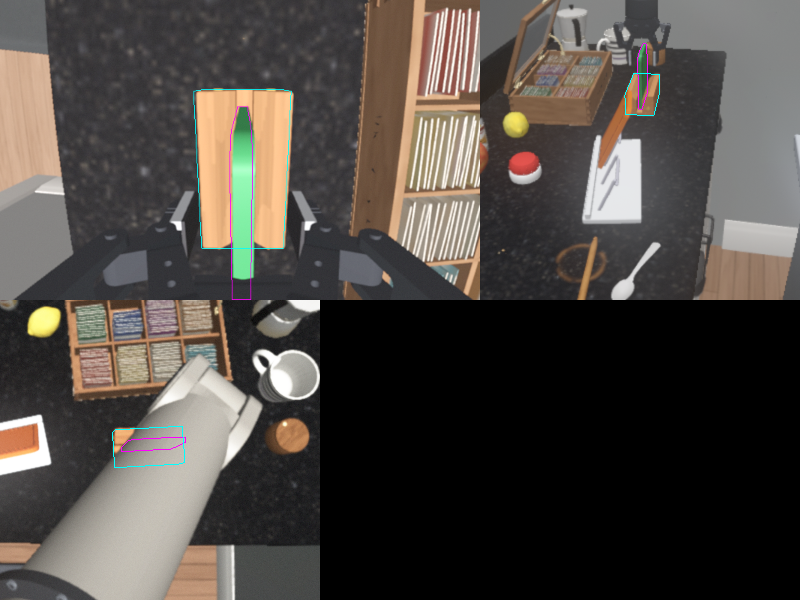

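The board stands free and upright, with the fingers clear of it on both sides. I'll retreat straight up and then towards the robot.

Emit:
drive_tool --commands '[{"hand": 0.6, "translation": [0, 0, 8], "angular": [0, 0, 0]}, {"hand": 0.6, "translation": [0, 0, 25], "angular": [0, 0, 0]}, {"hand": 0.6, "translation": [0, 0, 55], "angular": [0, 0, 0]}, {"hand": 0.6, "translation": [0, 0, 90], "angular": [0, 0, 0]}, {"hand": 0.6, "translation": [0, 0, 130], "angular": [0, 0, 0]}, {"hand": 0.6, "translation": [0, -30, 150], "angular": [0, 0, 0]}, {"hand": 0.6, "translation": [0, -75, 150], "angular": [0, 0, 0]}, {"hand": 0.6, "translation": [-10, -120, 150], "angular": [0, 0, 0]}, {"hand": 0.6, "translation": [-20, -165, 150], "angular": [0, 0, 0]}, {"hand": 0.6, "translation": [-30, -200, 150], "angular": [0, 0, 0]}, {"hand": 0.6, "translation": [-30, -200, 150], "angular": [0, 0, 0]}, {"hand": 0.6, "translation": [-30, -200, 150], "angular": [0, 0, 0]}]'

```text
t: 14.72
eef_pos: [0.4863, -0.4426, 0.2679]
tool_rot: [-0.001, 0.683, 0.73, -0.0]
contact_force: [-0.2, 0.4, -0.9]
gripper_width: 0.601
grasp_force: 0.0
```

```bash
python3 see.py fin .516 -.243 .008 .066 0; python3 - <<'E'
from fit import *
m=bot.camera_model('top'); r=bot.outline_of('top','board_orange')[0]; print('orange',r['position'],(r['pixels']^np.load('m_top.npz')['board_orange']).sum())
E
```

```text
side board_green 0.58 [323.7, 172.4] 514
side holder 0.97 [325.1, 194.6] 976
top board_green 0.84 [395.2, 206.2] 655
top holder 0.64 [389.5, 215.4] 2119
wrist board_green 0.89 [370.6, 10.5] 610
wrist holder 0.72 [374.7, 28.8] 3347
('side',) [ 0.5171 -0.2466  0.0703] 0.174
('top',) [ 0.515  -0.2421  0.0797] 0.102
('side', 'top') [ 0.5156 -0.2429  0.007   0.0693] 0.283
15.175 [  29.9  199.8 -150.3] [-0.0008 -0.0022 -0.0009]
orange [250.8, 204.4] 79
```

View pics/fin.png

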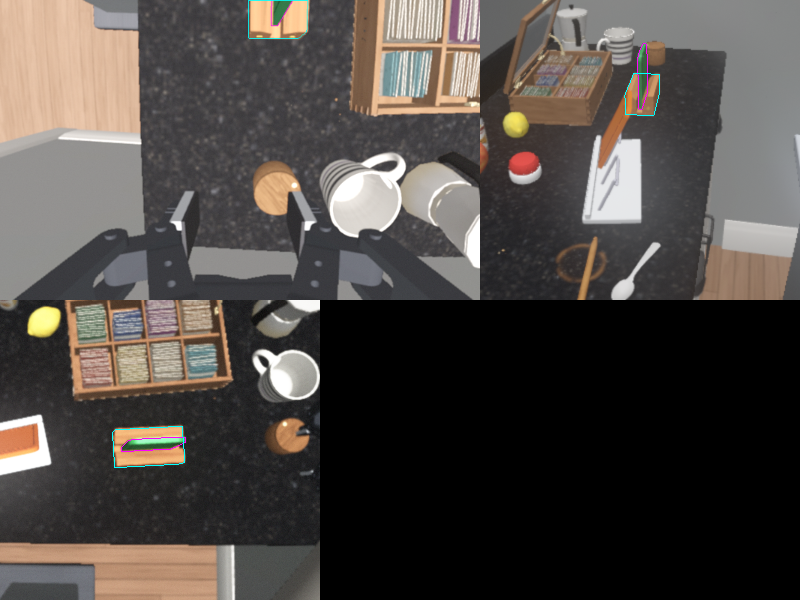

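The green board stands upright at the bottom of the slot and centred along it, at about (395,206) in the top view. The orange board hasn't moved, so I'm handing in.

```bash
python3 -c "
from station import bot; print(bot.hand_in())"
```

```text
the job is handed in; nothing more can be done
None
```

The green board stands upright on the floor of the holder's slot, centred to within about 1 mm by the last camera fit; the gripper is clear, the orange board shows no movement, and I handed the job in at about 15 s (no verdict came back).

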